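# Lock the plywood box with the large snap hook

### The arm

A 6-joint arm with a two-finger parallel gripper is mounted at the origin on the work surface. World frame = base frame: x ahead of the robot, y to its left, z up, the work surface at z = 0. Lengths are in m, angles in degrees, forces in N, time in s.
With the tool pointing down it reaches from about 0.25 to 0.725 m from the base axis. Payload 9.7 kg.
Tool frame: the origin (TCP) lies at the centre of the arm's flange, where the gripper is bolted on; the fingertips stand bot.tips_ahead ahead of it and the grasp point (between the pads) lies 155 mm ahead of it (bot.tips_ahead is the distance from the TCP to the fingertips, in m); z points along the fingers, y is the line along which they close (so a half turn about z gives the same grasp; the last joint's range is limited). The gripper opens to 85 mm and grips with 20 to 120 N. Pads are 22 mm wide; open, the fingers measure 114 mm over their backs; the gripper's body (76 mm by 85 mm) begins 54 mm behind the grasp point. The pads swing forward as they close: fully open they stand 13 mm farther back than shut.
Start: joints at [69.099, 4.979, 10.078, 95.1, 0, 90], TCP at [0.196, 0.514, 0.405] pointing down, gripper open.
Joint ranges: [-179.16, 179.16], [-48.56, 103.87], [-65.8, 70.77], [-126.05, 130.52], [-82.76, 87.17], [-180, 180]. Speed limits (degrees/s): [127.2, 127.2, 147.25, 180, 180, 180].

### API

Orientations are given as [roll, pitch, yaw] about the fixed x, y, z axes, in that order (R = Rz(yaw) Ry(pitch) Rx(roll)).
In Python, from workcell import bot gives the robot as it stands.
- The arm moves only by the tool drive_tool, never from a script. Its argument "plan" is a list of rows, each an object of numbers: "dx", "dy", "dz": the shift along the tool's x, y, z in m; "roll": the turn about the tool's z in rad; "hand": the finger opening in m, from 0 to 0.0854. In form: [{"dx": .., "dy": .., "dz": .., "roll": .., "hand": ..}, ...]. A call has 1 to 20 rows; each row is the pose to reach, as a shift and turn from the pose commanded when the call began, along the tool's axes at that moment; what a row does not reach only later rows make up. A row lasts 1/12 s, in which the tool goes at most 41.7 mm and 7.16 degrees, less where a joint would pass 70% of its speed; a pose out of reach is approached as far as the arm can. A call with a gripper value outside its range is refused whole. The fingers move at their own pace and stop on an object; "force" is the grip in N (left out, the last holds). Time passes only in rows, so rows that repeat a pose let the fingers close. It gives the time, the measured TCP pose, the force and the opening at its end, in the units of the state.
- bot.get_obs(): the state, without advancing time (a new reading comes with each control period).
- bot.camera(name): name is "scene" or "top" or "wrist"; returns a dict with "frame" (420x560x3 uint8, red, green, blue), "z_map" (420x560 float32, m along the optical axis (not along the pixel's ray), 0 where there is no reading), "mtx" (3x3 intrinsics, pixels), "k1" (the pictures are not rectified: a ray, as slopes to the right and down, at radius r is drawn at 1 + k1 r^2 times it, then the intrinsics apply), "R" (3x3) and "t" (3): a world point X has camera coordinates R X + t. Camera axes: x right, y down, z forward; pixel columns grow to the right and rows downward; lengths in m; the calibration is good to about 2 mm. A picture is of the moment at which its call begins.
- bot.job_done(): hands the job in, once; it reports no verdict.
The state is a dict: "time": time; "q": joint angles; "qd": joint speeds; "joint_efforts": joint torques, N m; "ee_pos": TCP position; "tcp_rot": TCP orientation; "wrist_force": force on the tool from outside, world axes, zero at the start; "torque": the same for the moment, N m; "opening": finger opening in m.
Only numpy, scipy, OpenCV 4.12 (cv2) and the standard library are available. Lean on these libraries where they do the work, as an engineer would, in place of code of your own. Each camera call takes 0.05 s, during which the arm holds its last target. There are 200 camera calls.

### The job

Lock the plywood box for the end of class: take the large snap hook from the bench and push its sprung gate against one leg of the steel staple that stands up through the box's lid, until that leg is inside the hook and the gate has snapped fully shut behind it. Let go and leave the hook lying flat on the lid, clipped on the staple; the small snap hook is no use for this.

Things in the scene. Friction and masses are not known exactly. Their poses are not given: they have to be found in the camera images.
- snap_hook: Larger of 2 steel snap hooks: all in mm; 146 long, 12 thick, 0.15-0.29 kg, lying flat. Origin: bow's middle, underside; z up. Shank to grip: x -82..-34 (best -58), y -10..10, flat sides. Bow of 12 bar, centre lines: spine y -38, arms x -30 and 30. Mouth faces +y, shut by the gate: 8 bar on y 27, pivot x -20, tip x 22. Push the hook along its +y so the leg enters at x 8 (-4..16) and stops at y -17 (-27: spine).
- hook_gate (a joint): Angle of the large snap hook's gate, rad: 0 shut, growing as it swings inwards, about the upright pivot at the hook's x -20, y 27 mm; stop at 1.55. A spring drives it shut; opening it takes about 1 to 4 N at the leg. It snaps shut behind the leg once the leg's axis is 44 mm from the pivot (for a leg at x 8: at y -8).
- leg_right (a point): Right (-y) leg of the staple, an upright steel U of 10 mm round bar on the fixed plywood box: point on the leg's axis at the lid's flat top, 60 mm above the bench. Leg axes 70 mm apart; the U stands 47 mm above the lid. Axes are the box's: y towards the other leg, z up; yaw within 0.35 rad. Lid 220 (x) by 270 mm (y); staple on its y centre line, 20 mm beyond its middle in x.
- leg_left (a point): Left (+y) leg of the same staple: point on its axis at the level of the lid's top, 70 mm from the right leg along the box's y; same axes. Either leg will do.
There are look-alikes about, which are no part of the job. What is shaped like the snap_hook but orange or turquoise is not meant.

How it is judged:
By the outcome, as a careful person would: the job done as asked, in the order asked, and still so for the second after the job is handed in, with the robot touching nothing.
It also fails if it takes over 38 s, if anything falls off the work surface, if the arm or the gripper's body presses on something with over 40 N, if the wrist force passes 120 N, or if a joint passes its speed limit or range.

## Working session

There is one attempt and no reset: what is moved stays moved. The work goes in short steps, Python scripts to look and compute and a tool call to move; the robot and the scene stay as the last step left them, time stands still between calls to the robot, and variables do not carry over. Pictures are saved under pics/ and viewed, on a budget of 10 in all, crops included, one or two more only if the job needs it, and the job is handed in when it is done.

Besides the shell and the picture viewer there is one more tool, called after "Request:" as name(argument=value, ...), one argument or row to a line, values as JSON. drive_tool: Moves the arm, as the interface text tells. Its arguments: {"type":"object","properties":{"plan":{"type":"array","items":{"type":"object","properties":{"dx":{"type":"number"},"dy":{"type":"number"},"dz":{"type":"number"},"roll":{"type":"number"},"hand":{"type":"number"}}}},"force":{"type":"number"}},"required":["plan"]}

```bash
ls; mkdir -p pics; cat > h.py <<'E'
import numpy as np, cv2
from workcell import bot
def ray(c,uv):
    uv=np.atleast_2d(np.float64(uv)); d=np.array([c['k1'],0,0,0,0],float)
    p=cv2.undistortPoints(uv[:,None],np.array(c['mtx'],float),d)[:,0]
    R=np.array(c['R']);t=np.array(c['t'])
    return -R.T@t, np.c_[p,np.ones(len(p))]@R
def onz(c,uv,z):
    o,d=ray(c,uv); return o+d*((z-o[2])/d[:,2])[:,None]
def save(n,f): cv2.imwrite('pics/'+n,cv2.cvtColor(f,cv2.COLOR_RGB2BGR))
E
python3 - <<'E'
from h import *
import pickle
o=bot.get_obs();print(o['ee_pos'],o['tcp_rot'],o['time'],bot.tips_ahead)
cs={n:bot.camera(n) for n in('scene','top')}
pickle.dump(cs,open('c0.pkl','wb'))
save('a.png',np.vstack([cv2.resize(cs['top']['frame'],(560,420))]));save('b.png',cs['scene']['frame'])
for n in cs:print(n,cs[n]['mtx'],cs[n]['k1'],-np.array(cs[n]['R']).T@cs[n]['t'])
E
```

```text
pics
[0.19622772 0.51379062 0.40399759] [-1.79925450e+02 -2.17122500e-04  1.59097776e+02] 0.0 0.1734
scene [[482.087894     0.         275.7654891 ]
 [  0.         482.087894   208.72626199]
 [  0.           0.           1.        ]] 0.019285442031259536 [1.43664176 0.22585421 0.97885934]
top [[516.65207563   0.         281.91012666]
 [  0.         516.65207563 213.03556846]
 [  0.           0.           1.        ]] -0.1836026190840607 [ 0.29783437 -0.13983978  1.24224263]
```

View pics/a.png

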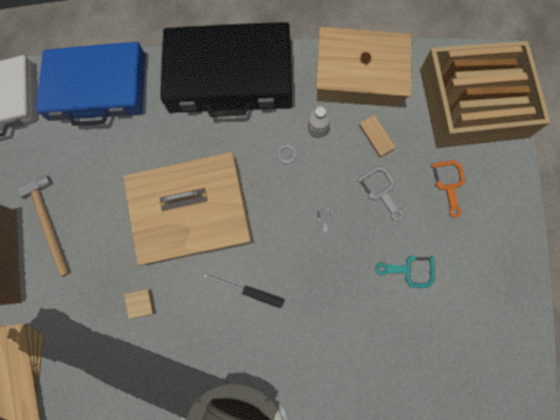

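View pics/b.png

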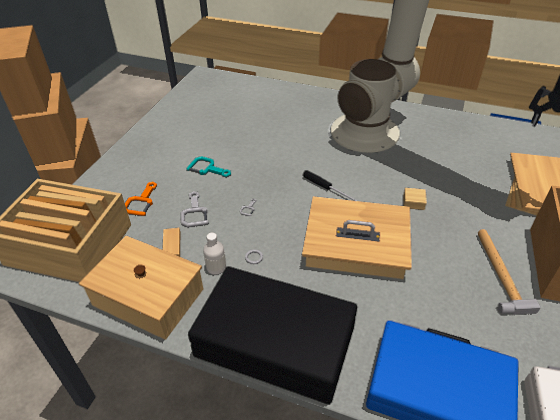

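Candidates are steel at top (382,192), small steel at (325,218), orange at (450,187) and turquoise at (408,271). The grey large one at (382,192) fits. I'll confirm it in a crop, together with the staple.

```bash
python3 - <<'E'
from h import *
import pickle
cs=pickle.load(open('c0.pkl','rb'));c=cs['top'];f=c['frame']
a=cv2.resize(f[155:235,345:425],(400,400),interpolation=cv2.INTER_CUBIC)
b=cv2.resize(f[150:270,120:250],(400,369),interpolation=cv2.INTER_CUBIC)
save('c.png',np.hstack([a,np.vstack([b,np.zeros((31,400,3),np.uint8)])]))
for n,p in dict(bow=(377,183),eye=(397,214),small=(325,218),staple=(184,199)).items():print(n,onz(c,p,.006 if n!='staple' else .107))
z=c['z_map'];print(z[213,225],z[199,184])
# box corners (top)
print(onz(c,[(124,176),(232,155),(249,242),(137,262)],.06))
E
```

```text
bow [[ 0.58831469 -0.36447808  0.006     ]]
eye [[ 0.5092712  -0.40914793  0.006     ]]
small [[ 0.5046601  -0.23212412  0.006     ]]
staple [[0.54069705 0.09198732 0.107     ]]
1.2024872 1.2072822
[[ 0.61229047  0.24992247  0.06      ]
 [ 0.65445531 -0.013162    0.06      ]
 [ 0.44467035 -0.0506893   0.06      ]
 [ 0.40423782  0.21279812  0.06      ]]
```

View pics/c.png

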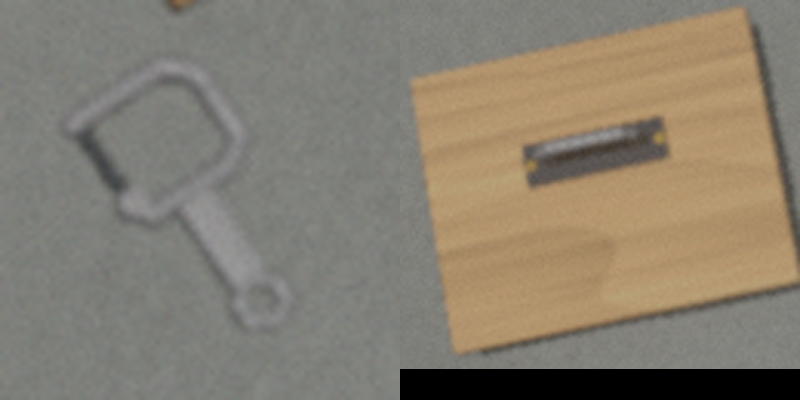

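```bash
python3 - <<'E'
from h import *
import pickle
c=pickle.load(open('c0.pkl','rb'))['top']
f=lambda p:np.array(p)/5.+[345,155]-.4
w=onz(c,f([(263,300),(245,272),(200,202),(72,125),(240,140)]),.012);print(w)
d=w[2]-w[0];print(np.degrees(np.arctan2(d[1],d[0])), np.linalg.norm(w[2]-w[0]))
g=(w[1]+w[2])/2;print('grip',g)
o=bot.get_obs();
from scipy.spatial.transform import Rotation as Ro
R=Ro.from_euler('xyz',o['tcp_rot'],degrees=True).as_matrix()
print('d tool',R.T@(np.r_[g[:2],.36]-o['ee_pos']))
E
```

```text
[[ 0.50675012 -0.40823659  0.012     ]
 [ 0.52084804 -0.40025845  0.012     ]
 [ 0.5562872  -0.38028071  0.012     ]
 [ 0.59666445 -0.31936832  0.012     ]
 [ 0.58690649 -0.40226118  0.012     ]]
29.43788386574371 0.05688104077006955
grip [ 0.53856762 -0.39026958  0.012     ]
d tool [-0.64235062 -0.72240819  0.04492055]
```

Request:
drive_tool(
  plan=[
    {"dx":-0.642,"dy":-0.722,"dz":0.045,"roll":-0.89,"hand":0.07},
    {"dx":-0.642,"dy":-0.722,"dz":0.045,"roll":-0.89,"hand":0.07},
    {"dx":-0.642,"dy":-0.722,"dz":0.045,"roll":-0.89,"hand":0.07},
    {"dx":-0.642,"dy":-0.722,"dz":0.045,"roll":-0.89,"hand":0.07},
    {"dx":-0.642,"dy":-0.722,"dz":0.045,"roll":-0.89,"hand":0.07},
    {"dx":-0.642,"dy":-0.722,"dz":0.045,"roll":-0.89,"hand":0.07},
    {"dx":-0.642,"dy":-0.722,"dz":0.045,"roll":-0.89,"hand":0.07},
    {"dx":-0.642,"dy":-0.722,"dz":0.045,"roll":-0.89,"hand":0.07},
    {"dx":-0.642,"dy":-0.722,"dz":0.045,"roll":-0.89,"hand":0.07},
    {"dx":-0.642,"dy":-0.722,"dz":0.045,"roll":-0.89,"hand":0.07},
    {"dx":-0.642,"dy":-0.722,"dz":0.045,"roll":-0.89,"hand":0.07},
    {"dx":-0.642,"dy":-0.722,"dz":0.045,"roll":-0.89,"hand":0.07},
    {"dx":-0.642,"dy":-0.722,"dz":0.045,"roll":-0.89,"hand":0.07},
    {"dx":-0.642,"dy":-0.722,"dz":0.045,"roll":-0.89,"hand":0.07},
    {"dx":-0.642,"dy":-0.722,"dz":0.045,"roll":-0.89,"hand":0.07},
    {"dx":-0.642,"dy":-0.722,"dz":0.045,"roll":-0.89,"hand":0.07},
    {"dx":-0.642,"dy":-0.722,"dz":0.045,"roll":-0.89,"hand":0.07},
    {"dx":-0.642,"dy":-0.722,"dz":0.045,"roll":-0.89,"hand":0.07},
    {"dx":-0.642,"dy":-0.722,"dz":0.045,"roll":-0.89,"hand":0.07},
    {"dx":-0.642,"dy":-0.722,"dz":0.045,"roll":-0.89,"hand":0.07},
  ],
)

```text
time: 1.77
ee_pos: [0.4829, -0.2446, 0.3666]
tcp_rot: [180.0, -0.0, -149.9]
wrist_force: [1.0, 0.9, 0.2]
opening: 0.0698
```

```bash
cat >> h.py <<'E'
from scipy.spatial.transform import Rotation as Ro
def togo(p,yaw=None):
    o=bot.get_obs();R=Ro.from_euler('xyz',o['tcp_rot'],degrees=True).as_matrix()
    y=o['tcp_rot'][2]
    print('t',o['time'],'pos',o['ee_pos'],'yaw',y,'F',o['wrist_force'],'open',o['opening'])
    print('to go tool',R.T@(np.array(p)-o['ee_pos']),'' if yaw is None else 'roll %.4f'%np.radians(-((yaw-y+180)%360-180)))
E
python3 -c "
from h import *
togo([.5386,-.3903,.36],210);print(bot.get_obs()['q'])"
```

```text
t 1.7667 pos [ 0.48292584 -0.24460823  0.36658323] yaw -149.93574919757896 F [0.98670816 0.89109136 0.2396281 ] open 0.06984779037955334
to go tool [ 0.02480248 -0.1539843   0.00653568] roll 0.0011
[-2.68636383e+01  3.16010806e+00  3.92494807e+00  9.07847721e+01
  4.02891575e-03 -5.69278885e+01]
```

Request:
drive_tool(
  plan=[
    {"dx":0.02,"dy":-0.13,"dz":0.04},
    {"dx":0.02,"dy":-0.13,"dz":0.04},
    {"dx":0.02,"dy":-0.13,"dz":0.04},
    {"dx":0.02,"dy":-0.13,"dz":0.04},
    {"dx":0.02,"dy":-0.13,"dz":0.04},
    {"dx":0.02,"dy":-0.13,"dz":0.04},
    {"dx":0.02,"dy":-0.13,"dz":0.04},
  ],
)

```text
invalid input at $.plan[0]: expected keys dx, dy, dz, roll, hand
```

```bash
python3 -c "
from h import *
import pickle
togo([.5386,-.3903,.30],210)
c=bot.camera('wrist');pickle.dump(c,open('w1.pkl','wb'));save('w1.png',c['frame']);print(-np.array(c['R']).T@c['t'])"
```

```text
t 1.7667 pos [ 0.48292584 -0.24460823  0.36658323] yaw -149.93574919757896 F [0.98670816 0.89109136 0.2396281 ] open 0.06984779037955334
to go tool [ 0.02479463 -0.15400409  0.06653568] roll 0.0011
[ 0.41029191 -0.28725781  0.33604635]
```

View pics/w1.png

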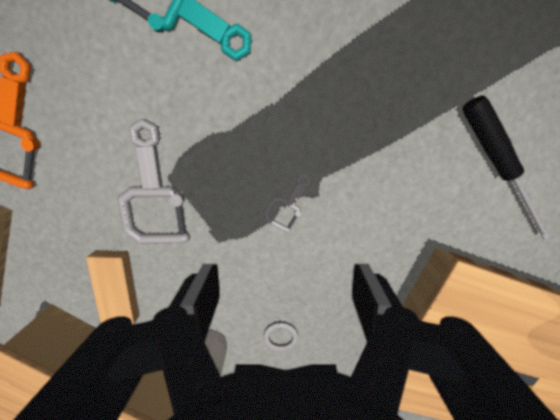

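The large steel hook is fully visible: eye (145,133), shank from (147,147) to (153,188), bow to (187,238). This view is good enough to measure the pose.

```bash
python3 - <<'E'
from h import *
import pickle
c=pickle.load(open('w1.pkl','rb'));f=c['frame']
r=f[110:250,100:205].astype(int)
hsv=cv2.cvtColor(f[110:250,100:205],cv2.COLOR_RGB2HSV)
m=(hsv[...,2]>150).astype(np.uint8)
m=cv2.morphologyEx(m,cv2.MORPH_OPEN,np.ones((3,3),np.uint8))
n,l,s,ce=cv2.connectedComponentsWithStats(m);k=1+np.argmax(s[1:,4]);m=l==k;print(s[k])
ys,xs=np.nonzero(m);P=onz(c,np.c_[xs+100,ys+110],.010)[:,:2]
# shank rows
sh=(ys+110>152)&(ys+110<182);Q=P[sh]
vx,vy,x0,y0=cv2.fitLine(Q.astype(np.float32),cv2.DIST_L2,0,.001,.001).ravel()
d=np.array([vx,vy]);d*=np.sign(d[0]);yaw=np.degrees(np.arctan2(d[1],d[0]))
nrm=np.array([-d[1],d[0]]);a=P@d;b=(P-[x0,y0])@nrm
print('yaw',yaw,'len',np.ptp(a),'y',b.min(),b.max(),'shank width',np.ptp((Q-[x0,y0])@nrm))
org=np.array([x0,y0])+d*((a.max()-.036)-np.array([x0,y0])@d)
g=org-.058*d;print('origin',org,'grip',g)
togo(np.r_[g,.36],180+yaw)
E
```

```text
[    0     0   105   140 11244]
yaw -55.450886 len 0.15591330551639382 y -0.06258877696231084 0.10693160502243239 shank width 0.037370968779400424
origin [ 0.56459911 -0.42993534] grip [ 0.53170659 -0.3821642 ]
t 1.8167 pos [ 0.48491753 -0.24957931  0.36392263] yaw -150.06583015130673 F [-6.57823003 -0.9323585  -3.46954419] open 0.0702661633526768
to go tool [ 0.02560431 -0.13824598  0.00397787] roll 1.4903
```

```bash
cat > hk.py <<'E'
from h import *
import pickle
def hook(c,x0,y0,x1,y1,s0,s1,th=None,zt=.012):
    f=c['frame'][y0:y1,x0:x1].astype(int)
    v=f[...,2]-0.0  # blue channel: steel is bluish
    bg=np.median(v); sat=f[...,1]-f[...,2]
    m=((v>bg+(th or 22))).astype(np.uint8)
    m=cv2.morphologyEx(m,cv2.MORPH_OPEN,np.ones((2,2),np.uint8))
    n,l,s,ce=cv2.connectedComponentsWithStats(m);k=1+np.argmax(s[1:,4]);m=l==k;print('bg',bg,s[k])
    ys,xs=np.nonzero(m);xs+=x0;ys+=y0;P=onz(c,np.c_[xs,ys],zt)[:,:2]
    Q=P[(ys>s0)&(ys<s1)]
    vx,vy,X,Y=cv2.fitLine(Q.astype(np.float32),cv2.DIST_L2,0,.001,.001).ravel()
    d=np.array([vx,vy]);d*=np.sign(d[0]);yaw=np.degrees(np.arctan2(d[1],d[0]))
    nr=np.array([-d[1],d[0]]);a=P@d;b=(P-[X,Y])@nr
    print('yaw',yaw,'len',np.ptp(a),'y',b.min(),b.max(),'shankw',np.ptp((Q-[X,Y])@nr))
    o=np.array([X,Y])+d*(((a.max()-.036)+(a.min()+.110))/2-np.array([X,Y])@d)
    return o,yaw,d
E
python3 - <<'E'
from hk import *
c=pickle.load(open('w1.pkl','rb'))
o,yaw,d=hook(c,100,110,200,250,152,182)
g=o-.058*d;print('origin',o,'grip',g);togo(np.r_[g,.36],180+yaw)
E
```

```text
bg 154.0 [ 39  38  18  40 515]
yaw 30.576614 len 0.04381996329749177 y -0.007870770293931203 0.0075966169275707655 shankw 0.015467387221501969
origin [ 0.57136041 -0.3701585 ] grip [ 0.52142533 -0.39966252]
t 1.8167 pos [ 0.48491753 -0.24957931  0.36392263] yaw -150.06583015130673 F [-6.57823003 -0.9323585  -3.46954419] open 0.0702661633526768
to go tool [ 0.04324574 -0.14827962  0.00401703] roll -0.0112
```

Request:
drive_tool(
  plan=[
    {"dx":0.026,"dy":-0.148,"dz":0.09,"roll":-0.011,"hand":0.06},
    {"dx":0.026,"dy":-0.148,"dz":0.09,"roll":-0.011,"hand":0.06},
    {"dx":0.026,"dy":-0.148,"dz":0.09,"roll":-0.011,"hand":0.06},
    {"dx":0.026,"dy":-0.148,"dz":0.09,"roll":-0.011,"hand":0.06},
    {"dx":0.026,"dy":-0.148,"dz":0.09,"roll":-0.011,"hand":0.06},
    {"dx":0.026,"dy":-0.148,"dz":0.09,"roll":-0.011,"hand":0.06},
    {"dx":0.026,"dy":-0.148,"dz":0.09,"roll":-0.011,"hand":0.06},
    {"dx":0.026,"dy":-0.148,"dz":0.09,"roll":-0.011,"hand":0.06},
  ],
)

```text
time: 2.48
ee_pos: [0.5345, -0.3825, 0.2784]
tcp_rot: [-179.9, 0.0, -149.2]
wrist_force: [-0.2, 0.2, 0.7]
opening: 0.0604
```

```bash
python3 -c "
from h import *
import pickle
c=bot.camera('wrist');pickle.dump(c,open('w2.pkl','wb'));save('w2.png',c['frame'])
togo([.539,-.3895,.177],210.6)"
```

```text
t 2.5333 pos [ 0.53458108 -0.38230677  0.27888313] yaw -149.2205941188688 F [-0.64369245  0.79297875  0.25784539] open 0.06004748005426669
to go tool [-2.45799765e-05 -8.26855746e-03  1.01897358e-01] roll 0.0031
```

View pics/w2.png

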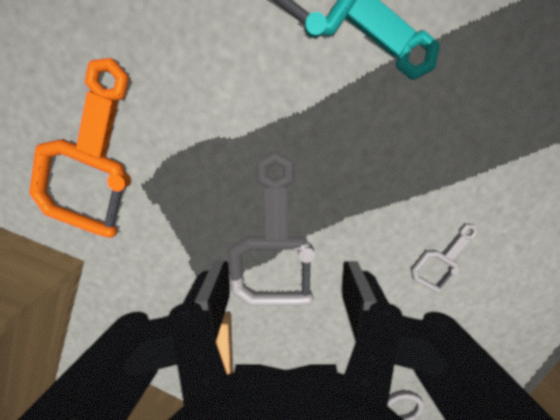

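Hook is square to the gripper; shank column ≈276, rows 187–240, eye (276,172), bow right end (308,300).

```bash
python3 -c "
from h import *
import pickle
c=pickle.load(open('w2.pkl','rb'))
w=onz(c,[(276,172),(276,190),(276.5,240),(277,298)],.012);print(w)
d=w[2]-w[0];print(np.degrees(np.arctan2(d[1],d[0])),np.linalg.norm(w[3]-w[0]))
g=c['frame'][...,1].astype(int);print(g[215,255:300])
e=w[3]-d/np.linalg.norm(d)*.088;print(e)
togo(np.r_[e[:2],.177],210.6)
"
```

```text
[[ 0.50764444 -0.40814967  0.012     ]
 [ 0.52061917 -0.40059585  0.012     ]
 [ 0.55936595 -0.37754483  0.012     ]
 [ 0.61087808 -0.34701171  0.012     ]]
30.61380345821526 0.11997930850665249
[ 93  92  91  94  91  92  94  93  91  92  96  99 101 100 102 104 101 105
 100 105 103 100 102 104 103 102 101 102 102 100  99  97  95  94  94  94
  94  91  94  92  95  89  93  88  89]
[ 0.53514358 -0.3918256   0.012     ]
t 2.5333 pos [ 0.53458108 -0.38230677  0.27888313] yaw -149.2205941188688 F [-0.64369245  0.79297875  0.25784539] open 0.06004748005426669
to go tool [ 0.00447873 -0.00829312  0.10189338] roll 0.0031
```

Request:
drive_tool(
  plan=[
    {"dx":0.002,"dy":-0.008,"dz":0.03,"roll":0.003,"hand":0.06},
    {"dx":0.002,"dy":-0.008,"dz":0.06,"roll":0.003,"hand":0.06},
    {"dx":0.002,"dy":-0.008,"dz":0.08,"roll":0.003,"hand":0.06},
    {"dx":0.002,"dy":-0.008,"dz":0.095,"roll":0.003,"hand":0.06},
    {"dx":0.002,"dy":-0.008,"dz":0.101,"roll":0.003,"hand":0.06},
    {"dx":0.002,"dy":-0.008,"dz":0.101,"roll":0.003,"hand":0.05},
    {"dx":0.002,"dy":-0.008,"dz":0.101,"roll":0.003,"hand":0.03},
    {"dx":0.002,"dy":-0.008,"dz":0.101,"roll":0.003,"hand":0.0},
    {"dx":0.002,"dy":-0.008,"dz":0.101,"roll":0.003,"hand":0.0},
    {"dx":0.002,"dy":-0.008,"dz":0.101,"roll":0.003,"hand":0.0},
    {"dx":0.002,"dy":-0.008,"dz":0.101,"roll":0.003,"hand":0.0},
    {"dx":0.002,"dy":-0.008,"dz":0.101,"roll":0.003,"hand":0.0},
  ],
  force=80,
)

```text
time: 3.53
ee_pos: [0.5374, -0.3915, 0.1786]
tcp_rot: [-179.8, 0.1, -149.4]
wrist_force: [-0.3, 1.6, 7.8]
opening: 0.0173
```

```bash
python3 -c "
from h import *
togo([.54,0,.30],189.6)"
```

```text
t 3.5333 pos [ 0.53740017 -0.39148821  0.17856491] yaw -149.44020322783763 F [-0.28504866  1.61084523  7.80220988] open 0.017349004997805326
to go tool [-0.20147565  0.33544474 -0.12206821] roll 0.3658
```

```bash
python3 - <<'E'
from h import *
import pickle
cs=pickle.load(open('c0.pkl','rb'));c=cs['top'];f=c['frame']
h=cv2.cvtColor(f,cv2.COLOR_RGB2HSV)
m=((h[...,1]>60)&(h[...,0]<30)&(h[...,2]>110)).astype(np.uint8);m[:,:110]=0;m[:,270:]=0;m[:130]=0;m[280:]=0
cn=max(cv2.findContours(m,cv2.RETR_EXTERNAL,cv2.CHAIN_APPROX_NONE)[0],key=cv2.contourArea)[:,0]
W=onz(c,cn,.06)[:,:2]
(ctr,sz,an)=cv2.minAreaRect(W.astype(np.float32));print(ctr,sz,an)
hull=cv2.boxPoints((ctr,sz,an));print(hull)
t=np.radians(an if abs(an)<45 else an-90);ex=np.array([np.cos(t),np.sin(t)]);ey=np.array([-ex[1],ex[0]])
s=np.array(ctr)+.02*ex;print('yaw',np.degrees(t),'R',s-.035*ey,'L',s+.035*ey)
a=cv2.resize(f[175:225,150:220],(700,500),interpolation=cv2.INTER_CUBIC)
s2=cs['scene']['frame'];print(s2.shape)
b=cv2.resize(s2[210:250,325:395],(700,400),interpolation=cv2.INTER_CUBIC)
save('d.png',cv2.resize(np.vstack([a,b]),(467,600)))
# expected pixels
for nm in cs:
  C=cs[nm];rv=cv2.Rodrigues(np.array(C['R'],float))[0]
  X=np.array([np.r_[s+k*.035*ey,z] for k in(-1,1) for z in(.06,.102)])
  print(nm,cv2.projectPoints(X,rv,np.array(C['t'],float),np.array(C['mtx'],float),np.array([C['k1'],0,0,0,0.]))[0][:,0])
E
```

```text
(0.5302246809005737, 0.09927577525377274) (0.22172877192497253, 0.2720010280609131) 10.518400192260742
[[ 0.39639616  0.21275255]
 [ 0.4460503  -0.05467786]
 [ 0.6640532  -0.014201  ]
 [ 0.6143991   0.2532294 ]]
yaw 10.518400192260742 R [0.5562779  0.06851493] L [0.54349931 0.13733867]
(420, 560, 3)
scene [[343.82472123 232.14983927]
 [345.16410457 220.82309797]
 [370.78458048 235.33974165]
 [372.76783856 223.99349345]]
top [[197.84864743 196.26748409]
 [194.65352081 192.42764498]
 [169.0941696  202.48068084]
 [164.92407435 198.86876621]]
```

View pics/d.png

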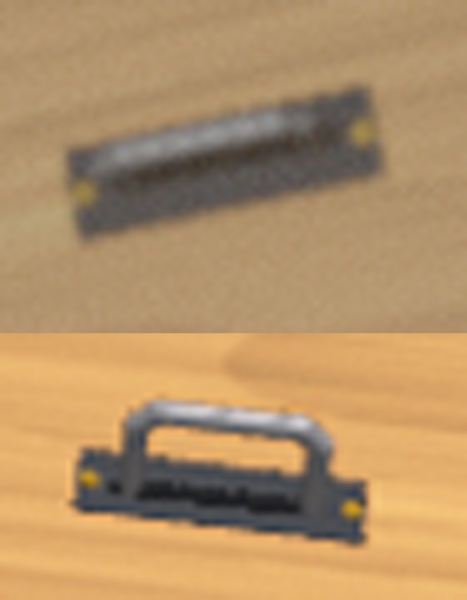

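Staple and legs agree across the lid rectangle (222×272 mm), the plate screws (top 163,204 and 204,195) and the scene-view legs (344 and 372 px columns). Carry the hook to a start point beside the right leg, high.

```bash
python3 -c "
from h import *
togo([.5014,.0024,.29],190.5)"
```

```text
t 3.5333 pos [ 0.53740017 -0.39148821  0.17856491] yaw -149.44020322783763 F [-0.28504866  1.61084523  7.80220988] open 0.017349004997805326
to go tool [-0.16944187  0.35716508 -0.11217963] roll 0.3501
```

Request:
drive_tool(
  plan=[
    {"dx":0,"dy":0,"dz":-0.02,"roll":0,"hand":0},
    {"dx":0,"dy":0,"dz":-0.05,"roll":0,"hand":0},
    {"dx":0,"dy":0,"dz":-0.08,"roll":0,"hand":0},
    {"dx":-0.007,"dy":0.015,"dz":-0.1,"roll":0.02,"hand":0},
    {"dx":-0.018,"dy":0.038,"dz":-0.112,"roll":0.04,"hand":0},
    {"dx":-0.031,"dy":0.065,"dz":-0.112,"roll":0.07,"hand":0},
    {"dx":-0.044,"dy":0.093,"dz":-0.112,"roll":0.1,"hand":0},
    {"dx":-0.057,"dy":0.12,"dz":-0.112,"roll":0.13,"hand":0},
    {"dx":-0.07,"dy":0.147,"dz":-0.112,"roll":0.16,"hand":0},
    {"dx":-0.083,"dy":0.175,"dz":-0.112,"roll":0.19,"hand":0},
    {"dx":-0.096,"dy":0.202,"dz":-0.112,"roll":0.22,"hand":0},
    {"dx":-0.109,"dy":0.23,"dz":-0.112,"roll":0.25,"hand":0},
    {"dx":-0.122,"dy":0.257,"dz":-0.112,"roll":0.28,"hand":0},
    {"dx":-0.135,"dy":0.284,"dz":-0.112,"roll":0.3,"hand":0},
    {"dx":-0.147,"dy":0.31,"dz":-0.112,"roll":0.32,"hand":0},
    {"dx":-0.157,"dy":0.331,"dz":-0.112,"roll":0.34,"hand":0},
    {"dx":-0.164,"dy":0.346,"dz":-0.112,"roll":0.35,"hand":0},
    {"dx":-0.169,"dy":0.356,"dz":-0.112,"roll":0.35,"hand":0},
    {"dx":-0.169,"dy":0.357,"dz":-0.112,"roll":0.35,"hand":0},
    {"dx":-0.169,"dy":0.357,"dz":-0.112,"roll":0.35,"hand":0},
  ],
)

```text
time: 5.2
ee_pos: [0.5009, 0.0022, 0.2884]
tcp_rot: [-180.0, 0.0, -169.4]
wrist_force: [-0.1, -0.2, -2.6]
opening: 0.0171
```

```bash
python3 -c "
from h import *
import pickle
c=bot.camera('wrist');pickle.dump(c,open('w3.pkl','wb'));save('w3.png',c['frame'])
togo([.5014,.0024,.242],190.5)
C=c;X=np.array([[.5563,.0685,.06],[.5563,.0685,.1],[.5435,.1373,.06],[.5435,.1373,.1]])
print(cv2.projectPoints(X,cv2.Rodrigues(np.array(C['R'],float))[0],np.array(C['t'],float),np.array(C['mtx'],float),np.array([C['k1'],0,0,0,0.]))[0][:,0])"
```

```text
t 5.25 pos [0.50102933 0.00175105 0.28834914] yaw -169.47501122955185 F [-0.60752013  0.30841147 -2.64195362] open 0.017437062468791554
to go tool [-0.00046741  0.00058766  0.04634909] roll 0.0004
[[354.66485802 308.01783459]
 [367.51727421 345.28146983]
 [440.60779228 307.36074976]
 [468.80204084 343.90721892]]
```

View pics/w3.png

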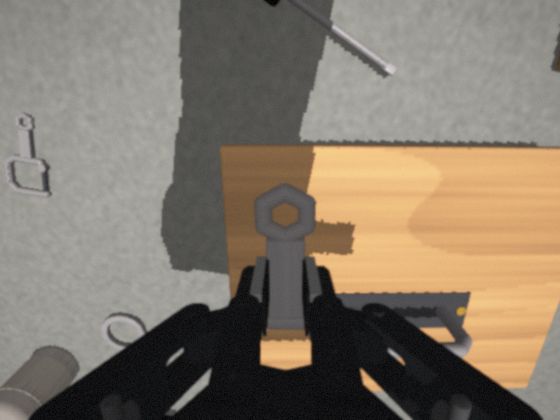

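Hook held level and straight: eye (286,213), shank ends about row 330; left leg at (446,308)→(468,345), as predicted to within a few pixels.

```bash
python3 -c "
from h import *
import pickle
c=pickle.load(open('w3.pkl','rb'))
ex=np.array([.983,.1825]);ey=np.array([-.1825,.983])
w=onz(c,[(286,183),(286,213),(286,236),(286,330)],.122)[:,:2]-[.501,.0018]
print(w@ex,w@ey)
c1=pickle.load(open('w2.pkl','rb'));w=onz(c1,[(276,155),(276,172),(276,187),(276,240),(277,304)],.012)[:,:2]
print(np.linalg.norm(np.diff(w,axis=0),axis=1), np.linalg.norm(w[-1]-w[0]))
o=onz(c,[(445,308)],.06);print(o)
"
```

```text
[-0.05106282 -0.03609277 -0.02388607  0.03433844] [-1.99243113e-05  1.32008996e-05  4.03800277e-05  1.71770112e-04]
[0.01365737 0.01246988 0.04763136 0.06663219] 0.14038748598519665
[[0.54347349 0.14111541 0.06      ]]
```

Request:
drive_tool(
  plan=[
    {"dx":0,"dy":0,"dz":0.015,"roll":0,"hand":0},
    {"dx":0,"dy":0,"dz":0.03,"roll":0,"hand":0},
    {"dx":0,"dy":0,"dz":0.038,"roll":0,"hand":0},
    {"dx":0,"dy":0,"dz":0.043,"roll":0,"hand":0},
    {"dx":0,"dy":0,"dz":0.046,"roll":0,"hand":0},
    {"dx":0,"dy":0,"dz":0.046,"roll":0,"hand":0},
    {"dx":0,"dy":0,"dz":0.046,"roll":0,"hand":0},
  ],
)

```text
time: 5.83
ee_pos: [0.5011, 0.0018, 0.2426]
tcp_rot: [-180.0, 0.0, -169.5]
wrist_force: [-0.4, 0.5, -3.4]
opening: 0.0171
```

```bash
python3 -c "
from h import *
togo([.5014-.0131,.0024+.0708,.242],190.5)"
```

```text
t 5.8333 pos [0.50113612 0.00183163 0.24258293] yaw -169.5197961677212 F [-0.4365224   0.47695046 -3.42075565] open 0.017069138203883463
to go tool [-0.0003593   0.07251269  0.00057448] roll -0.0003
```

Push half way first and read the force, then the rest.

Request:
drive_tool(
  plan=[
    {"dx":0,"dy":0.008,"dz":0.001,"roll":0,"hand":0},
    {"dx":0,"dy":0.016,"dz":0.001,"roll":0,"hand":0},
    {"dx":0,"dy":0.024,"dz":0.001,"roll":0,"hand":0},
    {"dx":0,"dy":0.032,"dz":0.001,"roll":0,"hand":0},
    {"dx":0,"dy":0.038,"dz":0.001,"roll":0,"hand":0},
    {"dx":0,"dy":0.04,"dz":0.001,"roll":0,"hand":0},
    {"dx":0,"dy":0.04,"dz":0.001,"roll":0,"hand":0},
  ],
)

```text
time: 6.42
ee_pos: [0.4934, 0.0421, 0.241]
tcp_rot: [180.0, -0.0, -169.4]
wrist_force: [-2.3, -2.0, -2.2]
opening: 0.0171
```

```bash
python3 -c "
from h import *
togo([.5014-.0131,.0024+.0708,.242],190.5);print(bot.get_obs()['torque'])"
```

```text
t 6.4167 pos [0.4933506  0.04207522 0.24104424] yaw -169.43721614223918 F [-2.30927532 -1.97922238 -2.19385472] open 0.017091568687821697
to go tool [-0.00073997  0.0315233  -0.00095313] roll 0.0011
[-0.3224303   0.48804138  0.0062368 ]
```

Request:
drive_tool(
  plan=[
    {"dx":0,"dy":0.006,"dz":0,"roll":0,"hand":0},
    {"dx":0,"dy":0.012,"dz":0,"roll":0,"hand":0},
    {"dx":0,"dy":0.018,"dz":0,"roll":0,"hand":0},
    {"dx":0,"dy":0.024,"dz":0,"roll":0,"hand":0},
    {"dx":0,"dy":0.029,"dz":0,"roll":0,"hand":0},
    {"dx":0,"dy":0.032,"dz":0,"roll":0,"hand":0},
    {"dx":0,"dy":0.032,"dz":0,"roll":0,"hand":0},
    {"dx":0,"dy":0.032,"dz":0,"roll":0,"hand":0},
  ],
)

```text
time: 7.08
ee_pos: [0.4879, 0.0731, 0.2412]
tcp_rot: [180.0, 0.0, -169.5]
wrist_force: [-0.0, -0.1, -2.3]
opening: 0.0167
```

```bash
python3 -c "
from h import *
togo([.5014-.0131,.0024+.0708,.242],190.5)
a=bot.camera('scene')['frame'][190:270,310:410];b=bot.camera('top')['frame'][165:245,140:240]
f=lambda x:cv2.resize(x,(500,400),interpolation=cv2.INTER_CUBIC)
save('e.png',cv2.resize(np.vstack([f(a),f(b)]),(375,600)))"
```

```text
t 7.0833 pos [0.48794313 0.07314697 0.24119561] yaw -169.46205603162252 F [-0.00793082 -0.09959546 -2.34837618] open 0.016734793188320163
to go tool [-3.60985471e-04 -1.29879012e-05 -8.04199007e-04] roll 0.0007
```

View pics/e.png

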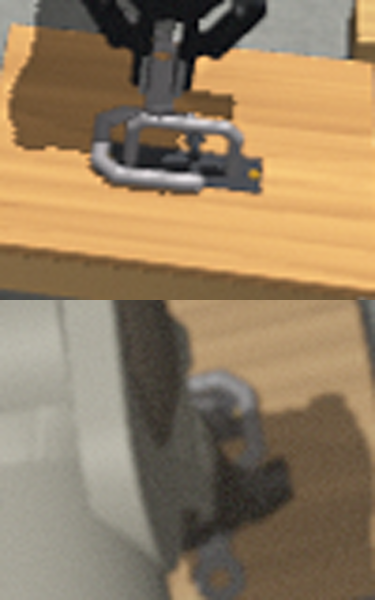

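Force rose to ~3 N while the gate opened and has dropped to 0, and the leg is inside the bow: it snapped. Now lower and release, then lift clear.

Request:
drive_tool(
  plan=[
    {"dx":0,"dy":0,"dz":0.001,"roll":0,"hand":0},
    {"dx":0,"dy":0,"dz":0.002,"roll":0,"hand":0},
    {"dx":0,"dy":0,"dz":0.002,"roll":0,"hand":0.02},
    {"dx":0,"dy":0,"dz":0.002,"roll":0,"hand":0.03},
    {"dx":0,"dy":0,"dz":0.002,"roll":0,"hand":0.04},
    {"dx":0,"dy":0,"dz":0.002,"roll":0,"hand":0.045},
    {"dx":0,"dy":0,"dz":0.002,"roll":0,"hand":0.045},
    {"dx":0,"dy":0,"dz":0.002,"roll":0,"hand":0.045},
    {"dx":0,"dy":0,"dz":-0.01,"roll":0,"hand":0.045},
    {"dx":0,"dy":0,"dz":-0.03,"roll":0,"hand":0.045},
    {"dx":0,"dy":0,"dz":-0.06,"roll":0,"hand":0.045},
    {"dx":0,"dy":0,"dz":-0.09,"roll":0,"hand":0.045},
    {"dx":0.05,"dy":0,"dz":-0.11,"roll":0,"hand":0.045},
    {"dx":0.09,"dy":0,"dz":-0.12,"roll":0,"hand":0.045},
    {"dx":0.12,"dy":0,"dz":-0.12,"roll":0,"hand":0.045},
    {"dx":0.14,"dy":0,"dz":-0.12,"roll":0,"hand":0.045},
    {"dx":0.14,"dy":0,"dz":-0.12,"roll":0,"hand":0.045},
    {"dx":0.14,"dy":0,"dz":-0.12,"roll":0,"hand":0.045},
  ],
)

```text
time: 8.68
ee_pos: [0.3496, 0.0472, 0.3625]
tcp_rot: [-180.0, 0.2, -169.5]
wrist_force: [-0.1, 0.8, 0.6]
opening: 0.0453
```

```bash
python3 -c "
from h import *
togo([.4,.07,.36])
a=bot.camera('scene')['frame'][190:270,310:410];b=bot.camera('top')['frame'][165:265,130:255]
f=lambda x:cv2.resize(x,(500,400),interpolation=cv2.INTER_CUBIC)
save('f.png',cv2.resize(np.vstack([f(a),f(b)]),(375,600)))"
```

```text
t 8.6833 pos [0.34959251 0.04720832 0.36248128] yaw -169.5106787105778 F [-0.10162474  0.84670034  0.58646562] open 0.045269570187052376
to go tool [-0.05370627  0.01323453  0.00264867]
```

View pics/f.png

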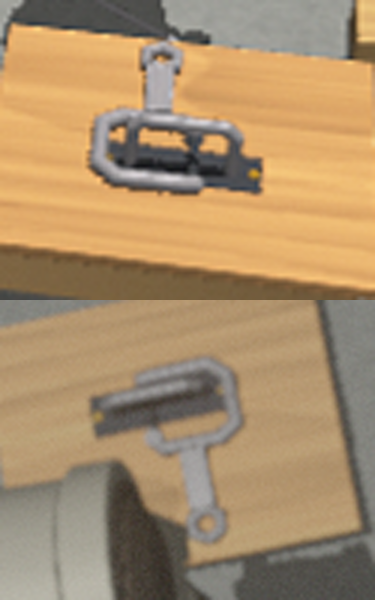

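Hook lies on the lid with the right leg inside the bow. The gate is dark against the dark plate, so I want one closer look.

```bash
python3 -c "
from h import *
C=bot.camera('wrist');leg=np.array([.5563,.0685])
ex=np.array([.983,.1825]);ey=np.array([-.1825,.983]);o=leg-.008*ex+.017*ey
X=np.array([np.r_[o+a*ex+b*ey,.066] for a,b in((-.02,.027),(.022,.027),(.03,-.038))])
p=cv2.projectPoints(X,cv2.Rodrigues(np.array(C['R'],float))[0],np.array(C['t'],float),np.array(C['mtx'],float),np.array([C['k1'],0,0,0,0.]))[0][:,0];print(p)
x,y=p[0].astype(int);x0=max(0,min(x-80,400));y0=max(0,min(y-60,300))
print(x0,y0);save('g.png',cv2.resize(C['frame'][y0:y0+120,x0:x0+160],(800,600),interpolation=cv2.INTER_CUBIC))"
```

```text
[[309.63799056 351.65590496]
 [308.60136355 378.866486  ]
 [254.52186181 383.73760319]]
229 291
```

View pics/g.png

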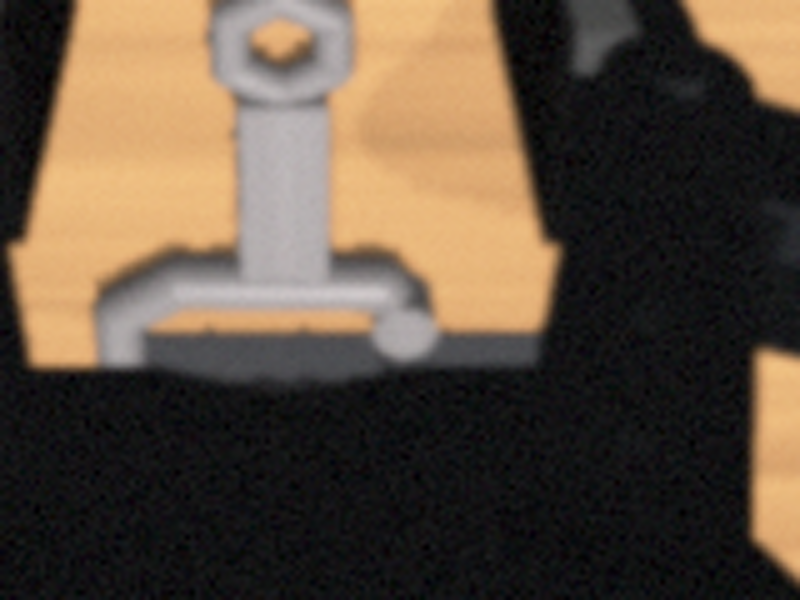

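Request:
drive_tool(
  plan=[
    {"dx":-0.03,"dy":0,"dz":0,"roll":0,"hand":0.045},
    {"dx":-0.07,"dy":0,"dz":0,"roll":0,"hand":0.045},
    {"dx":-0.11,"dy":0,"dz":0,"roll":0,"hand":0.045},
    {"dx":-0.15,"dy":0,"dz":0,"roll":0,"hand":0.045},
    {"dx":-0.19,"dy":0,"dz":0,"roll":0,"hand":0.045},
    {"dx":-0.23,"dy":0,"dz":0,"roll":0,"hand":0.045},
    {"dx":-0.25,"dy":0,"dz":0,"roll":0,"hand":0.045},
    {"dx":-0.25,"dy":0,"dz":0,"roll":0,"hand":0.045},
    {"dx":-0.25,"dy":0,"dz":0,"roll":0,"hand":0.045},
  ],
)

```text
time: 9.58
ee_pos: [0.5975, 0.0932, 0.3587]
tcp_rot: [180.0, -0.2, -169.5]
wrist_force: [0.8, -0.9, -0.4]
opening: 0.045
```

```bash
python3 -c "
from h import *
C=bot.camera('wrist');leg=np.array([.5563,.0685])
ex=np.array([.983,.1825]);ey=np.array([-.1825,.983]);o=leg-.008*ex+.017*ey
X=np.array([np.r_[o+a*ex+b*ey,.066] for a,b in((-.02,.027),(.022,.027),(.03,-.038))])
p=cv2.projectPoints(X,cv2.Rodrigues(np.array(C['R'],float))[0],np.array(C['t'],float),np.array(C['mtx'],float),np.array([C['k1'],0,0,0,0.]))[0][:,0];print(p)
x,y=p[0].astype(int);x0=max(0,min(x-100,360));y0=max(0,min(y-75,270))
print(x0,y0);save('h.png',cv2.resize(C['frame'][y0:y0+150,x0:x0+200],(800,600),interpolation=cv2.INTER_CUBIC))"
```

```text
[[317.90114713 124.50904804]
 [316.30663905 172.92410858]
 [244.42380622 181.61498816]]
217 49
```

View pics/h.png

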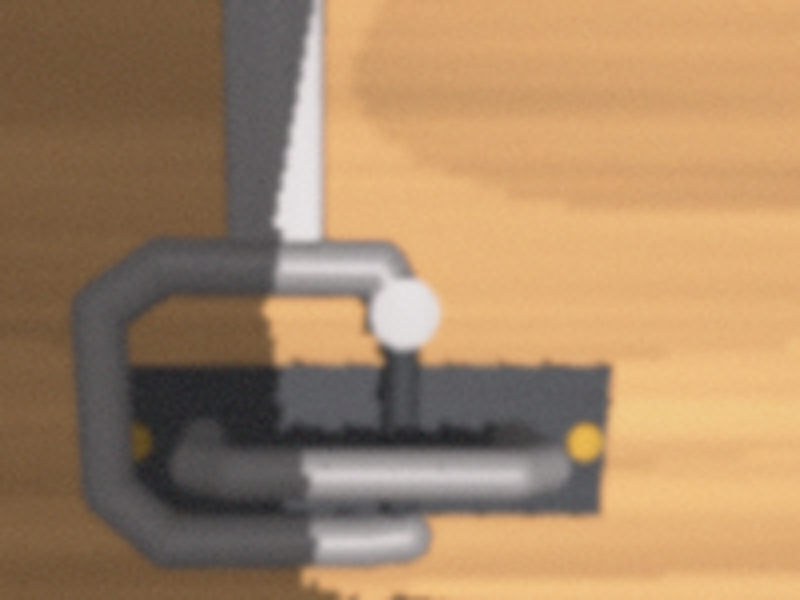

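The picture shows the gate running straight from the pivot (405,312) down towards the arm end (405,535), so it is shut. The right leg (200,440) is inside the bow, and the gripper is clear of everything.

```bash
python3 -c "
from h import *
print(bot.get_obs()['time'],bot.job_done())"
```

```text
the job is handed in; nothing more can be done
9.6333 None
```

The large steel snap hook is clipped on the right leg of the staple and lies flat on the lid. I handed the job in at 9.6 s with the gripper clear of everything.

- **Picking up:** I gripped the hook by its shank, at about x −58 mm in its own frame, and carried it beside the right leg. I held it about 3 mm above the lid.
- **Clipping on:** I pushed it along its +y for about 72 mm. The sideways force was about 3 N partway through the push and zero at the end, which fits the gate snapping shut. I then lowered the hook and let go.
- **Last check:** The final close-up shows the right leg inside the bow and the gate running straight from its pivot towards the opposite arm. The staple's bar hides part of the gate, including the tip. That the gate is fully shut therefore rests on its straight line and the force falling to zero.
- **Disagreements:**
    - One close view put the left leg about 4 mm from my estimate, which was within tolerance.
    - The gripper read 17 mm on the nominally 20 mm shank, with no sign of slipping.
    - One move call was refused for missing keys and was not executed.

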